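Hang up the slide rack and hold the staining-bath lid at its balance point

ROBOT

A 7-joint arm with a two-finger parallel gripper is mounted at the origin on a cart in front of the work surface, level with it; the furniture and walls round the work are solid. World frame = base frame: x ahead of the robot, y to its left, z up, the work surface at z = 0. Lengths are in m, angles in rad, forces in N, time in s.
With the tool pointing down it reaches from about 0.35 to 0.9 m from the base axis. Payload 8.1 kg.
Tool frame: the origin (TCP) lies on the centre line of the jaws, within the pads' length; the fingertips stand 19 mm ahead of it and the grasp point (between the pads) is the TCP; z points along the fingers, y is the direction in which the jaws open and shut (so a half turn about z gives the same grasp; the last joint's range is limited). The gripper opens to 92 mm and grips with 3 to 60 N. Pads are 19 mm wide; open, the fingers measure 130 mm over their backs; the gripper's body (75 mm by 190 mm) begins 47 mm behind the grasp point.
Start: joints at [1.045, 0.434, 0.025, 1.573, -0.012, 1.134, -0.075], TCP at [0.256, -0.57, 0.246] pointing down, gripper open.
Joint ranges: [-2.62, 2.62], [-0.44, 2.09], [-1.27, 1.32], [0.08, 2.57], [-1.32, 4.46], [0.12, 2], [-2.74, 2.74]. Speed limits (rad/s): [2.22, 2.22, 3.01, 3.01, 3.14, 3.14, 3.14].

INTERFACE

Orientations are given as a rotation vector (axis times angle).
In Python, from cell import monitor, imaging, workorder, outline_of gives the robot as it stands.
- The arm moves only by the tool move_arm, never from a script. Its argument "series" is a list of rows, each a list of 6 numbers: the shift along the world's x, y, z in cm, then the turn, a rotation vector about the world's x, y, z in degrees. A call has 1 to 8 rows; each row shifts and turns the commanded pose from where the row before left it; what a row does not reach is not made up. A row lasts 1/10 s, in which the tool goes at most 50 mm and 8.59 degrees, less where a joint would pass 70% of its speed; a pose out of reach is approached as far as the arm can. A call with a gripper value outside its range is refused whole. "grip" is the opening, from 0 (shut) to 1 (fully open), set as the call begins (left out, the last holds). The fingers move at their own pace and stop on an object; "force" is the grip in N (left out, the last holds). Time passes only in rows, so rows that do not move let the fingers close. It gives the time, the measured TCP pose, the force and the opening at its end, in the units of the state.
- monitor.observe(): the state, without advancing time (a new reading comes with each control period).
- imaging.get_image(name): name is "side" or "top" or "wrist"; returns a dict with "color" (384x512x3 uint8, red, green, blue), "fx", "fy", "cx", "cy" (pixels), "dist_coeffs" ([k1, k2, p1, p2, k3] as OpenCV has them; the pictures are not rectified), "rvec" (rotation vector, rad) and "tvec" (3), from world to camera coordinates, as OpenCV has them; the wrist camera has in their place "mount" (4x4, takes a point from camera to tool coordinates, whose origin is the TCP and whose axes are the flange's). Camera axes: x right, y down, z forward; pixel columns grow to the right and rows downward; lengths in m; the calibration is good to about 2 mm. A picture is of the moment at which its call begins: read the wrist's pose just before it. There is no depth.
- workorder.sign_off(): hands the job in, once; it reports no verdict.
Trained networks look in the newest picture that a camera, given by its name, has taken for a name from the list of things; names that differ only in an ending like _2 or _b are one class to them, and where a whole thing is asked for, a point or a joint stands for the part that bears it (a point fixed in the world has none). Each returns a list of dicts, best first, with "p" (0 to 1); they miss things now and then, are a little off and sometimes report something else, mostly with a low value. They report only what shows in the picture. A call takes as long as a camera call.
- outline_of(camera, thing): "mask" (384x512 bool, what is visible of it) and "rect" ([left, top, width, height] in pixels, round what is visible of it).
The state is a dict: "clock": time; "joints": joint angles; "dq": joint speeds; "joint_efforts": joint torques, N m; "position": TCP position; "ee_rot": TCP orientation; "force": force on the tool from outside, world axes, zero at the start; "ft_torque": the same for the moment, N m; "width": opening from 0.0 (shut) to 1.0 (fully open).
Only numpy, scipy, OpenCV 4.12 (cv2) and the standard library are available. Lean on these libraries where they do the work, as an engineer would, in place of code of your own. Each camera call takes 0.05 s, during which the arm holds its last target. There are 200 camera calls.

TASK

The stay of the white staining bath's lid has come off. Clear the slide rack off the closed lid: hang it by its handle over both prongs of the draining stand, let go of it, and keep it upright all the way. Then take the lid by its bow handle, swing it up without letting it drop to its balance point, which is a little past upright where it tends to fall neither shut nor backwards, and finish while still holding it there by the handle so that the stay can be refitted; leave everything else on the desk where it is.

Things in the scene. Friction and masses are not known exactly. Their poses are not given: they have to be found in the camera images.
- bath: white staining bath fixed on the desk, 170 x 200 x 100 mm, dark panel on its front. Origin: centre of its underside; x from the front to the back (hinge side), y to its left seen from the front, z up. The closed lid, a flat white slab 198 mm wide, covers it: upper face 110 mm above the desk, front edge at x = -87 mm. A brass stay strip hangs loose on its right side
- lid_hinge (a point): middle of the lid's hinge axis, at the bath's back top edge: 83 mm behind the bath's origin in its x and 106 mm above the desk. The axis runs along the bath's y
- lid (a joint): lid angle in rad: 0 closed (level), 1.571 upright, back stop 2.05. Free hinge: let go, the lid (about 0.6 kg, centre of mass 87 mm from the hinge axis) falls shut below its balance point and backwards above it. The balance point is at 1.72 (nearly 9 degrees past upright, owing to the heavy pan under the lid)
- lid_handle (a point): middle of the black grip bar of the bow handle on the lid's front edge: round, 10 mm thick, straight for 76 mm along the bath's y. Lid closed: 215 mm in front of the hinge axis (bath's -x) and 14 mm above it, 120 mm above the desk, 45 mm clear of the lid's edge, free below. Swings with the lid about the hinge axis. Its z is the lid's outward normal (up when closed), its x points to the hinge
- slide_rack: loose stainless wire rack holding eight glass slides with white ends, 84 mm (y) x 69 mm (x) and 32 mm high, 0.16 kg, standing on the closed lid at the start. Origin: centre of its underside; z up. A rigid wire bail rises from the middle of its two y ends, its top 110 mm above the origin
- rack_handle (a point): middle of the rack's bail bar: round, 8 mm thick, 106 mm straight above the rack's origin, straight for 68 mm along the rack's y. The window below it, between the legs (6 mm wire, 84 mm apart) and down to the slides, is 72 mm high
- drain_stand: draining stand fixed on the desk: steel drip tray 135 x 150 mm, 13 mm high, with a post and an 84 mm wide cross plate carrying two prongs. Origin: on the desk, 9 mm before the plate; the tray reaches from x = -98 to +38 mm. The prongs point along the stand's -x; post and plate are on its +x side and rise to 166 mm
- hook (a point): where the middle of the rack's bail bar rests when hung: on the bar's axis, 153 mm above the desk, 37 mm from the stand's origin in its -x. The two prongs (6 mm wire) lie at y = -31 and +31 mm, the bar lies across both along the stand's y, fingers fit between. Their upturned red tips are 15 mm farther out (-x) and reach 165 mm above the desk; the cross plate is 46 mm behind (+x)
- dish_a: red culture dish with lid, 91 mm wide, 15 mm high, on the desk front left: a bystander
- marker: black marker pen, 138 mm long, on the desk near its front edge: a bystander
- tweezers: steel forceps, 123 mm long, on the desk near its front edge: a bystander
- oil: small brown bottle with black cap, 27 mm wide, 66 mm high, behind the bath: a bystander
- timer: white bench timer, 60 x 64 x 19 mm, behind the bath: a bystander

How it is judged:
On the way, in this order (a step that is already met when the one before it is completed fails the run):
1. the slide rack hangs by its handle over both prongs, let go, with the lid still down (distance between rack_handle and hook below 0.016 m and angle between the y axis of slide_rack and the y axis of drain_stand, either way round below 0.25 rad and angle between slide_rack's own z axis and vertical below 0.25 rad and contact force between slide_rack and drain_stand above 0.5 N and contact force between slide_rack and the fingers below 0.05 N and value of joint lid below 0.1 rad), for 0.2 s.
2. the lid is held at its balance point (value of joint lid between 1.64 and 1.8 rad and contact force between the fingers and bath above 0.5 N), for 0.3 s.
At the end, for the whole second after the job is handed in: Lid still at its balance point (1.72 within 0.08 rad), fingers holding it (over 0.5 N); slide rack hanging at rest on both prongs, free of the fingers: bar middle within 16 mm of the hook point, bar within 0.25 rad of the stand's y axis, rack within 0.25 rad of upright (all of step 2 and velocity of joint lid between -0.08 and 0.08 rad/s and distance between rack_handle and hook below 0.016 m and angle between the y axis of slide_rack and the y axis of drain_stand, either way round below 0.25 rad and angle between slide_rack's own z axis and vertical below 0.25 rad and contact force between slide_rack and drain_stand above 0.5 N and contact force between slide_rack and the fingers below 0.05 N and linear speed of slide_rack below 0.05 m/s); the arm keeps its last pose, push and grip.
It fails at once if the lid drops or is flung (faster than 2 rad/s) (velocity of joint lid below -2 rad/s or velocity of joint lid above 2 rad/s).
It fails at once if the lid goes over to its back stop (past 1.98 rad) (value of joint lid above 1.98 rad).
It fails at once if the slide rack is tipped more than 0.6 rad (angle between slide_rack's own z axis and vertical above 0.6 rad).
It fails at once if a bystander is moved more than 30 mm (distance of any of dish_a, marker, tweezers, oil, timer from where it was at the start of the episode above 0.03 m).
It also fails if it takes over 56 s, if anything falls off the work surface, if the arm or the gripper's body presses on something with over 40 N, if the wrist force passes 120 N, or if a joint passes its speed limit or range.

## Working session

There is one attempt and no reset: what is moved stays moved. The work goes in short steps, Python scripts to look and compute and a tool call to move; the robot and the scene stay as the last step left them, time stands still between calls to the robot, and variables do not carry over. Pictures are saved under pics/ and viewed, about 8 in all and at most 12, crops included, and the job is handed in when it is done.

Besides the shell and the picture viewer there is one more tool, called after "Emit:" as name(argument=value, ...) on one line, values as JSON. move_arm: Moves the arm, as the interface text tells. Its arguments: {"type":"object","properties":{"series":{"type":"array"},"grip":{"type":"number"},"force":{"type":"number"}},"required":["series"]}

```bash
ls; mkdir -p pics
cat > h.py <<'E'
import numpy as np, cv2
from cell import monitor, imaging, workorder, outline_of
from scipy.spatial.transform import Rotation as R
def get(name):
    im=imaging.get_image(name); return im
def KD(im):
    return np.array([[im['fx'],0,im['cx']],[0,im['fy'],im['cy']],[0,0,1.]]),np.array(im['dist_coeffs'],float)
def ray(im,uv):
    K,D=KD(im); Rm=cv2.Rodrigues(np.array(im['rvec'],float))[0]; t=np.array(im['tvec'],float).ravel()
    n=cv2.undistortPoints(np.array(uv,float).reshape(-1,1,2),K,D).reshape(-1,2)
    d=np.c_[n,np.ones(len(n))]@Rm; return -Rm.T@t,d
def atz(im,uv,z):
    c,d=ray(im,uv); return c+d*((z-c[2])/d[:,2])[:,None]
def proj(im,P):
    K,D=KD(im); return cv2.projectPoints(np.array(P,float).reshape(-1,1,3),np.array(im['rvec'],float),np.array(im['tvec'],float),K,D)[0].reshape(-1,2)
E
python3 - <<'E'
from h import *
ims={}
for n in ['top','side']:
    im=get(n); ims[n]=im
    print(n,'cam at',ray(im,[[256,192]])[0].round(3))
    for th in ['bath','lid_handle','slide_rack','drain_stand','oil','timer','dish_a','marker','tweezers']:
        r=outline_of(n,th)
        for q in r[:1]:
            m=q['mask'].astype(np.uint8); ys,xs=np.nonzero(m)
            rr=cv2.minAreaRect(np.c_[xs,ys].astype(np.float32))
            print(th,round(q['p'],2),q['rect'],np.round(rr[0],1),np.round(rr[1],1),round(rr[2],1), atz(im,[rr[0]],0.0)[0].round(3))
v=np.vstack([cv2.resize(ims[n]['color'],(800,600)) [...,::-1] for n in ims])
cv2.imwrite('pics/top.png',v[:600]);cv2.imwrite('pics/side.png',v[600:])
print(monitor.observe())
E
```

```text
pics
top cam at [ 0.501 -0.041  1.126]
bath 0.77 [194.9, 154.5, 77.1, 82.8] [233.4 194.9] [75.  82.9] 1.4 [0.605 0.021 0.   ]
lid_handle 0.66 [196.5, 154.4, 73.8, 84.3] [234.  194.5] [85. 76.] 90.0 [0.607 0.019 0.   ]
slide_rack 0.64 [218.1, 167.0, 43.6, 35.6] [242.1 184.7] [27.3 35.3] 63.4 [ 0.636 -0.004  0.   ]
drain_stand 0.84 [324.2, 226.4, 61.5, 48.1] [354.  249.8] [55.7 48.3] 4.9 [ 0.452 -0.336  0.   ]
oil 0.61 [179.9, 131.9, 10.1, 17.9] [180.8 142.3] [12.7  7.8] 45.0 [0.76  0.183 0.   ]
timer 0.83 [202.5, 122.2, 24.6, 23.1] [214.5 133. ] [21.5 19.2] 26.6 [0.791 0.083 0.   ]
dish_a 0.71 [149.0, 259.8, 34.3, 31.5] [166.5 273.5] [31. 31.] 90.0 [0.372 0.21  0.   ]
marker 0.75 [236.2, 268.3, 48.1, 10.6] [261.  272.7] [46.5  4.7] 8.5 [ 0.38  -0.065  0.   ]
side cam at [ 0.217 -1.088  0.562]
bath 0.63 [214.9, 189.0, 78.4, 52.1] [254.6 214.2] [52.5 72.9] 81.0 [0.663 0.138 0.   ]
lid_handle 0.67 [216.8, 189.3, 70.5, 29.7] [251.  202.2] [24.5 71.2] 86.2 [0.69  0.258 0.   ]
slide_rack 0.75 [243.0, 187.9, 32.7, 20.4] [258.5 196.9] [30.1 16.5] 14.0 [0.741 0.308 0.   ]
drain_stand 0.77 [208
[... 245 characters left out ...]
'clock': 1.0, 'joints': array([ 1.04541381,  0.43447909,  0.02500542,  1.57323597, -0.0115962 ,
        1.13399566, -0.07509167]), 'dq': array([-3.24346737e-04, -4.12838456e-04,  3.80805475e-04,  1.29870461e-04,
       -9.25075962e-05, -9.90233310e-04, -4.01407598e-04]), 'joint_efforts': array([ 8.20576970e-04, -6.67667913e+01,  9.84007716e-01, -3.14814270e+01,
       -6.06995146e-02,  3.25246726e-02,  5.12706140e-05]), 'position': array([ 0.25640592, -0.56997868,  0.24574096]), 'ee_rot': array([ 3.07165682e+00,  6.59040468e-01, -1.40225527e-05]), 'force': array([-0.3914913 , -0.51049665, -0.25797437]), 'ft_torque': array([ 0.0263285 , -0.00182058,  0.01336822]), 'width': 1.0023768973710694}
```

View pics/top.png

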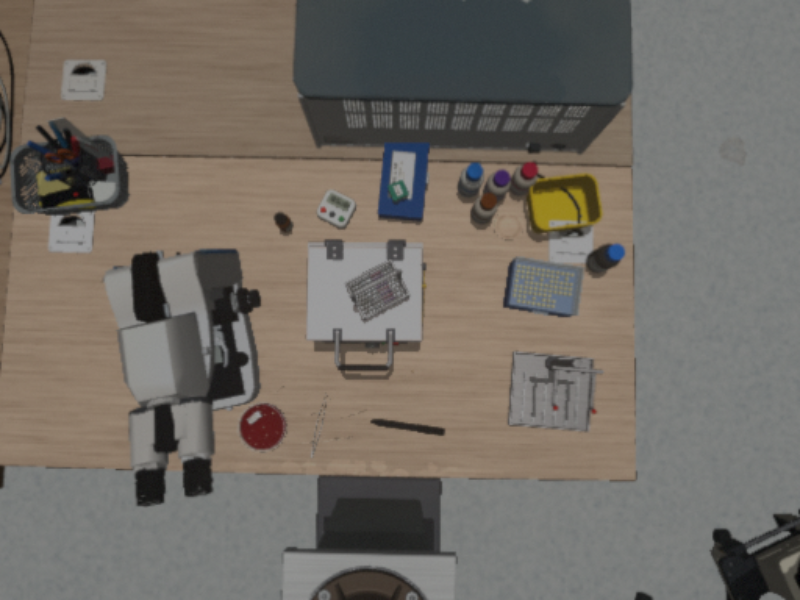

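View pics/side.png

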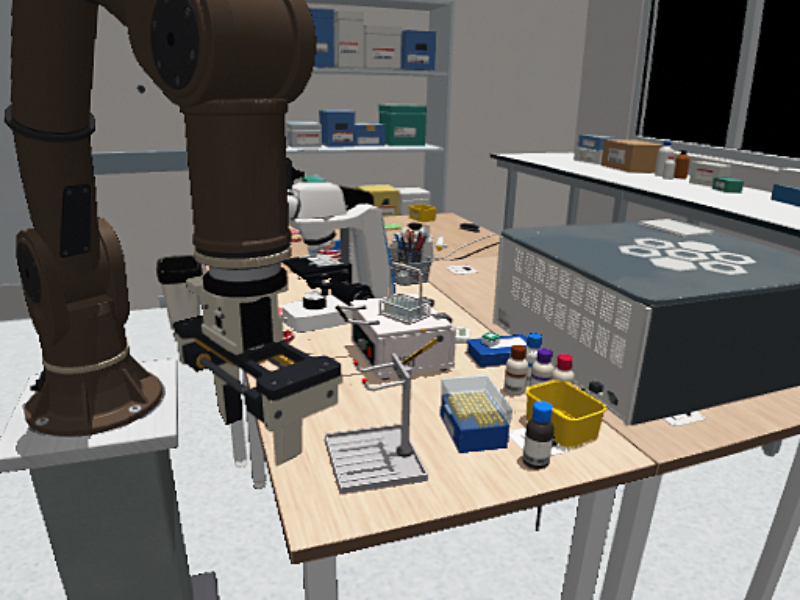

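The top view shows the bath (800 px scale) at about (365,292) with its handle bar at (365,368), the rack turned about 25° at (378,292), and the stand at (552,392) with its red tips towards the robot. The side view shows the bail standing up. Next I'll zoom in.

Run:
```python
from h import *
im=get('top');c=im['color'][...,::-1]
a=cv2.resize(c[150:250,190:280],None,fx=6,fy=6,interpolation=cv2.INTER_CUBIC)
b=cv2.resize(c[215:285,310:400],None,fx=6,fy=6,interpolation=cv2.INTER_CUBIC)
s=get('side');c=s['color'][...,::-1]
cv2.imwrite('pics/a.png',a)
b2=cv2.resize(c[215:325,200:285],None,fx=5,fy=5,interpolation=cv2.INTER_CUBIC)
b2=b2[:420]
o=np.zeros((420,800,3),np.uint8); o[:,:]=0
bb=cv2.resize(b,(375,292)); o[:292,:375]=bb; o[:,375:]=b2[:, :425]
cv2.imwrite('pics/b.png',o)
```

```text
(no output)
```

View pics/a.png

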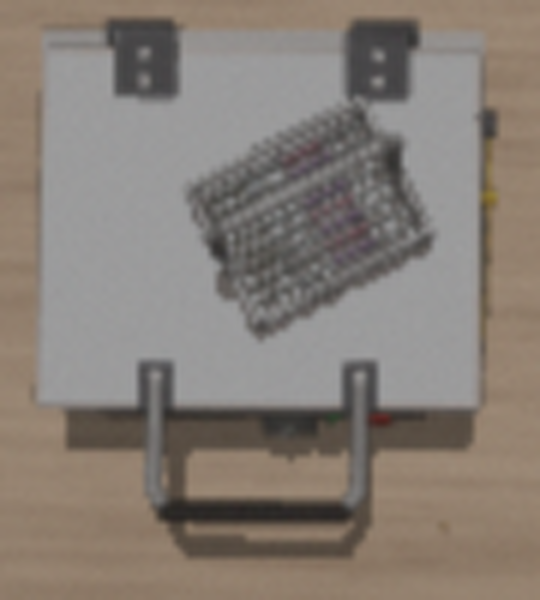

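View pics/b.png

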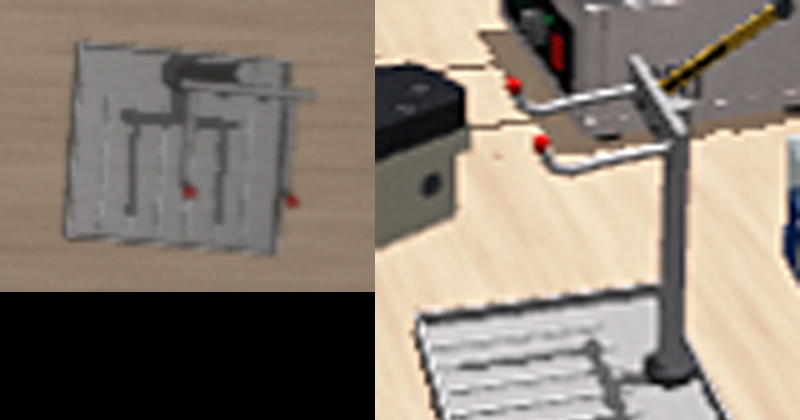

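Run:
```python
from h import *
t=get('top'); s=get('side')
f=lambda p:(np.array(p,float)+.5)/6-.5+[190,150]
P=lambda n,p,z: print(n,atz(t,f(p),z).round(4).tolist())
P('lid corners BL BR FR FL',[[40,32],[483,32],[480,406],[37,405]],.110)
P('bar',[[160,510],[350,512]],.120)
P('rack corners',[[190,190],[355,100],[432,240],[262,335]],.142)
P('bail',[[228,225],[385,140]],.216)
tp=np.array([[189,191],[292,201]])/4.167+[310,215]-.4; sp=np.array([[140,85],[166,143]])/5+[200,215]-.4
for a,b in zip(tp,sp):
    c1,d1=ray(t,[a]);c2,d2=ray(s,[b]);d1=d1[0];d2=d2[0]
    k=np.linalg.lstsq(np.c_[d1,-d2],c2-c1,rcond=None)[0]; p,q=c1+k[0]*d1,c2+k[1]*d2
    print('tip',((p+q)/2).round(4),np.linalg.norm(p-q).round(4),'top@.163',atz(t,[a],.163).round(4))
g=lambda p:np.array(p)/4.167+[310,215]-.4
print('tray corners',atz(t,g([[78,42],[288,63],[275,252],[66,236]]),.013).round(4).tolist())
print('plate ends',atz(t,g([[180,88],[314,95]]),.166).round(4).tolist())
print(R.from_rotvec(monitor.observe()['ee_rot']).as_matrix().round(3), get('wrist')['mount'])
```

```text
lid corners BL BR FR FL [[0.701, 0.118, 0.11], [0.7053, -0.0807, 0.11], [0.5377, -0.0823, 0.11], [0.5339, 0.1134, 0.11]]
bar [[0.4891, 0.0567, 0.12], [0.49, -0.0261, 0.12]]
rack corners [[0.6269, 0.0457, 0.142], [0.6677, -0.0245, 0.142], [0.6075, -0.0591, 0.142], [0.565, 0.013, 0.142]]
bail [[0.6037, 0.0237, 0.216], [0.6393, -0.0381, 0.216]]
tip [ 0.4344 -0.2961  0.1618] 0.004 top@.163 [[ 0.4326 -0.2953  0.163 ]]
tip [ 0.4294 -0.3581  0.1621] 0.0036 top@.163 [[ 0.4277 -0.3574  0.163 ]]
tray corners [[0.5234, -0.2572, 0.013], [0.5117, -0.4043, 0.013], [0.3813, -0.3947, 0.013], [0.3896, -0.2497, 0.013]]
plate ends [[0.4939, -0.289, 0.166], [0.4913, -0.37, 0.166]]
[[ 0.912  0.41   0.   ]
 [ 0.41  -0.912  0.   ]
 [ 0.    -0.    -1.   ]] [[-9.20415451e-04 -9.62173189e-01 -2.72436977e-01  7.35809303e-02]
 [ 9.99999335e-01 -6.96226018e-04 -9.19569851e-04  7.27898732e-04]
 [ 6.95107744e-04 -2.72437643e-01  9.62173190e-01 -1.39169579e-01]
 [ 0.00000000e+00  0.00000000e+00  0.00000000e+00  1.00000000e+00]]
```

Emit:
move_arm(series=[[2,3,1.2,0,0,6],[2,3.6,1.2,0,0,6],[2.3,3.6,1.2,0,0,6],[2.3,3.6,1.2,0,0,6],[2.3,3.6,1.2,0,0,6],[2.3,3.6,1.2,0,0,6],[2.3,3.6,1.2,0,0,6],[2.3,3.6,0,0,0,6]], grip=1)

```text
clock: 2.05
position: [0.4358, -0.2868, 0.3317]
ee_rot: [2.532, 1.855, 0.002]
force: [1.1, -1.1, -0.3]
width: 1.002
```

Emit:
move_arm(series=[[2.3,3.5,0,0,0,6],[2.3,3.5,0,0,0,6],[2.3,3.5,0,0,0,6],[2.3,3.5,0,0,0,6],[2.3,3.5,0,0,0,6],[2.3,3.5,0,0,0,6],[2.3,3.5,0,0,0,6],[2.0,3.5,0,0,0,6]])

```text
clock: 2.85
position: [0.6163, -0.0067, 0.3297]
ee_rot: [1.56, 2.726, 0.0]
force: [0.7, -1.3, -1.1]
width: 0.999
```

Emit:
move_arm(series=[[0,0,0,0,0,0],[0,0,0,0,0,0]])

```text
clock: 3.05
position: [0.6155, -0.0072, 0.3294]
ee_rot: [-1.564, -2.724, 0.0]
force: [-0.8, -0.8, 0.4]
width: 0.999
```

```bash
cat >> h.py <<'E'
def wrist():
    st=monitor.observe(); im=get('wrist')
    T=np.eye(4);T[:3,:3]=R.from_rotvec(st['ee_rot']).as_matrix();T[:3,3]=st['position']
    W=np.linalg.inv(T@np.array(im['mount'])); im['rvec']=cv2.Rodrigues(W[:3,:3])[0];im['tvec']=W[:3,3]
    return im,st
def draw(im,segs,col=(0,255,0)):
    c=im['color'][...,::-1].copy(); c=cv2.resize(c,(800,600),interpolation=cv2.INTER_CUBIC)
    for a,b in segs:
        p=proj(im,[a,b])*800/512; cv2.line(c,*[tuple(int(v) for v in q) for q in p],col,1)
    return c
E
python3 - <<'E'
from h import *
im,st=wrist(); print(R.from_rotvec(st['ee_rot']).as_matrix().round(3))
a=np.radians(30);ux=np.array([np.cos(a),np.sin(a),0]);uy=np.array([-np.sin(a),np.cos(a),0])
o=np.array([.619,-.0067,.11]);z=np.array([0,0,1])
h=o+.106*z
segs=[(h-.034*uy,h+.034*uy)]
c=[o+.142*0*z+.032*z+sx*.0345*ux+sy*.042*uy for sx,sy in((1,1),(1,-1),(-1,-1),(-1,1))]
segs+=[(c[i],c[(i+1)%4]) for i in range(4)]
cv2.imwrite('pics/w1.png',draw(im,segs))
E
```

```text
[[-0.504  0.864 -0.001]
 [ 0.864  0.504  0.   ]
 [ 0.    -0.    -1.   ]]
```

View pics/w1.png

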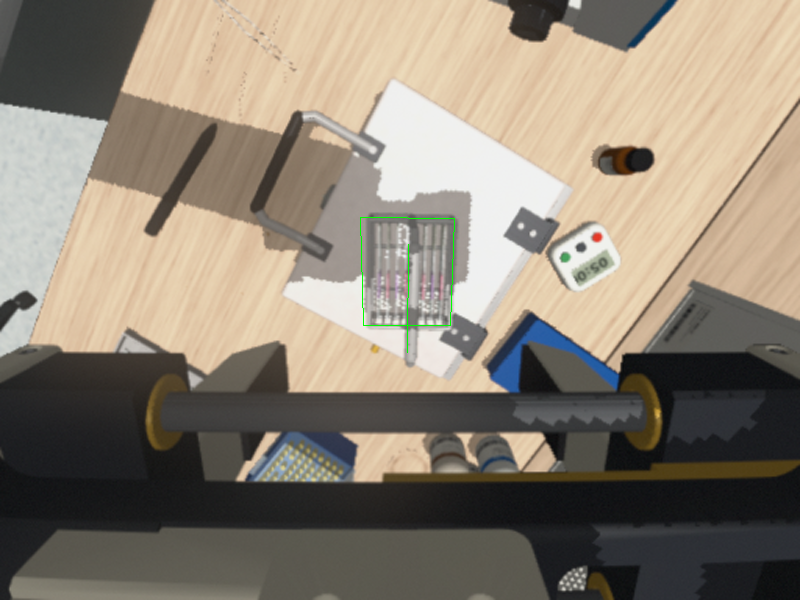

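The overlay (rack at 408,270; bail bar along x≈411) fits to within about 2 mm. Descend, close and check.

Emit:
move_arm(series=[[0.5,0.1,-2,0,0,0],[0,0,-2,0,0,0],[0,0,-2,0,0,0],[0,0,-2,0,0,0],[0,0,-1.5,0,0,0],[0,0,-1.2,0,0,0],[0,0,-0.7,0,0,0],[0,0,0,0,0,0]])

```text
clock: 3.9
position: [0.6199, -0.0079, 0.2151]
ee_rot: [-1.567, -2.722, 0.002]
force: [-0.1, -0.1, 0.8]
width: 0.999
```

Emit:
move_arm(series=[[0,0,0,0,0,0],[0,0,0,0,0,0],[0,0,0,0,0,0],[0,0,0,0,0,0],[0,0,0,0,0,0],[0,0,0,0,0,0],[0,0,0,0,0,0],[0,0,0,0,0,0]], grip=0, force=20)

```text
clock: 4.7
position: [0.6204, -0.007, 0.2157]
ee_rot: [-1.566, -2.724, -0.0]
force: [-0.7, -0.0, -0.3]
width: 0.35
```

Emit:
move_arm(series=[[0,0,0,0,0,0],[0,0,0,0,0,0],[0,0,0,0,0,0],[0,0,0,0,0,0],[0,0,0,0,0,0],[0,0,0,0,0,0],[0,0,0,0,0,0]])

```text
clock: 5.4
position: [0.6204, -0.007, 0.2157]
ee_rot: [1.566, 2.724, 0.0]
force: [-0.2, -0.6, 0.0]
width: 0.078
```

Emit:
move_arm(series=[[0,0,0.5,0,0,0],[0,0,1,0,0,0],[0,0,1,0,0,0],[0,0,1.5,0,0,0],[0,0,1.5,0,0,0],[0,0,1.5,0,0,0],[0,0,0.5,0,0,0],[0,0,0,0,0,0]])

```text
clock: 6.2
position: [0.6209, -0.0068, 0.292]
ee_rot: [1.565, 2.722, 0.002]
force: [0.0, -1.0, -1.3]
width: 0.078
```

Emit:
move_arm(series=[[-0.8,-1,0.5,0,0,-1],[-1.5,-1.8,0.5,0,0,-2],[-1.8,-2.2,0,0,0,-2.5],[-1.8,-2.2,0,0,0,-2.5],[-1.8,-2.2,0,0,0,-2.5],[-1.8,-2.2,0,0,0,-2.5],[-1.8,-2.2,0,0,0,-2.5],[-1.8,-2.2,0,0,0,-2.5]])

```text
clock: 7.0
position: [0.4875, -0.1685, 0.3003]
ee_rot: [-1.976, -2.441, 0.001]
force: [0.5, -0.9, -1.2]
width: 0.076
```

Emit:
move_arm(series=[[-1.8,-2.2,0,0,0,-2.5],[-1.8,-2.2,0,0,0,-2.5],[-1.8,-2.2,0,0,0,-2.5],[-1.8,-2.2,0,0,0,-2.5],[-1.8,-2.2,0,0,0,-2.5],[-1.8,-2.2,0,0,0,-2],[-1.6,-2.2,0,0,0,-1.5],[-0.8,-1.1,0,0,0,0]])

```text
clock: 7.8
position: [0.3546, -0.3341, 0.3004]
ee_rot: [-2.298, -2.141, 0.002]
force: [0.9, 0.7, -1.5]
width: 0.075
```

Emit:
move_arm(series=[[0,0,0,0,0,0],[0,0,0,0,0,0],[0,0,0,0,0,0]])

```text
clock: 8.1
position: [0.3584, -0.3306, 0.3007]
ee_rot: [-2.291, -2.15, -0.001]
force: [-0.5, 0.7, -1.2]
width: 0.075
```

Emit:
move_arm(series=[[0,0.5,-1,0,0,0],[0,0.5,-2,0,0,0],[0,0,-2,0,0,0],[0,0,-2,0,0,0],[0,0,-2,0,0,0],[0,0,-1.5,0,0,0],[0,0,-1,0,0,0],[0,0,0,0,0,0]])

```text
clock: 8.9
position: [0.3571, -0.3207, 0.1843]
ee_rot: [-2.29, -2.147, 0.0]
force: [-0.2, -0.0, -1.0]
width: 0.078
```

Run:
```python
from h import *
im,st=wrist(); M=R.from_rotvec(st['ee_rot']).as_matrix(); print(st['position'].round(4),M.round(3))
yaw=np.degrees(np.arctan2(M[1,1],M[0,1])); print('jaw yaw',yaw)
z=np.array([0,0,1]); 
def stand(h,a):
    ux=np.array([np.cos(a),np.sin(a),0]);uy=np.array([-np.sin(a),np.cos(a),0])
    s=[(h-.034*uy,h+.034*uy)]
    for y in(-.031,.031):
        s+=[(h-.015*ux+y*uy-.006*z,h+.046*ux+y*uy-.006*z),(h-.015*ux+y*uy-.006*z,h-.015*ux+y*uy+.012*z)]
    o=h-.153*z+.037*ux
    c=[o+.013*z+x*ux+y*uy for x,y in((-.098,-.075),(.038,-.075),(.038,.075),(-.098,.075))]
    return s+[(c[i],c[(i+1)%4]) for i in range(4)]
S=stand(np.array([.446,-.327,.153]),np.radians(-4))
w=cv2.resize(draw(im,S),(512,384))
t=draw(get('top'),S); t=cv2.resize(t[320:460,470:630],(448,392))[:384]; 
s=get('side'); s=draw(s,S); s=cv2.resize(s[340:500,300:440],None,fx=2,fy=2)
o=np.zeros((600,800,3),np.uint8)
c=get('top'); T=draw(c,S)[330:450,480:620]; o[:300,:350]=cv2.resize(T,(350,300),interpolation=cv2.INTER_CUBIC)
q=draw(get('side'),S)[320:500,300:450]; o[:540,350:800]=cv2.resize(q,(450,540),interpolation=cv2.INTER_CUBIC)
o[300:,:350]=cv2.resize(w,(350,300))
cv2.imwrite('pics/s1.png',o)
```

```text
[ 0.3571 -0.3207  0.1843] [[ 0.065  0.998 -0.002]
 [ 0.998 -0.065  0.002]
 [ 0.002 -0.002 -1.   ]]
jaw yaw -3.705342841495664
```

View pics/s1.png

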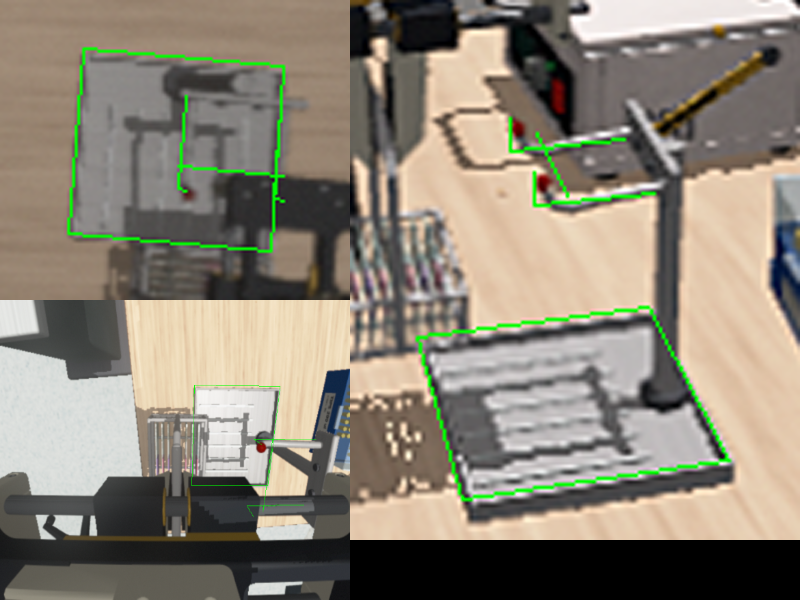

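The model overlays match the stand to about 3 mm (red tips at (189,193), (517,128) and (543,183) in the crops), and the rack hangs straight in front of the tips. Go in over the prongs.

Emit:
move_arm(series=[[1,-0.1,0,0,0,0],[1.5,-0.1,0,0,0,0],[1.5,-0.1,0,0,0,0],[1.5,-0.1,0,0,0,0],[1.5,-0.1,0,0,0,0],[1.2,-0.1,0,0,0,0],[0.9,-0.1,0,0,0,0],[0,0,0,0,0,0]])

```text
clock: 9.95
position: [0.4498, -0.3288, 0.1856]
ee_rot: [2.292, 2.148, 0.001]
force: [0.6, 1.4, -1.2]
width: 0.08
```

Run:
```python
from h import *
print(monitor.observe()['position'],monitor.observe()['force'])
s=get('side')['color'][...,::-1][190:310,180:300]
t=get('top')['color'][...,::-1][205:295,310:400]
o=np.hstack([cv2.resize(s,(400,400),interpolation=cv2.INTER_CUBIC),cv2.resize(t,(400,400),interpolation=cv2.INTER_CUBIC)])
cv2.imwrite('pics/s2.png',o)
```

```text
[ 0.44983362 -0.32880704  0.18556978] [ 0.62844853  1.39784653 -1.21083208]
```

View pics/s2.png

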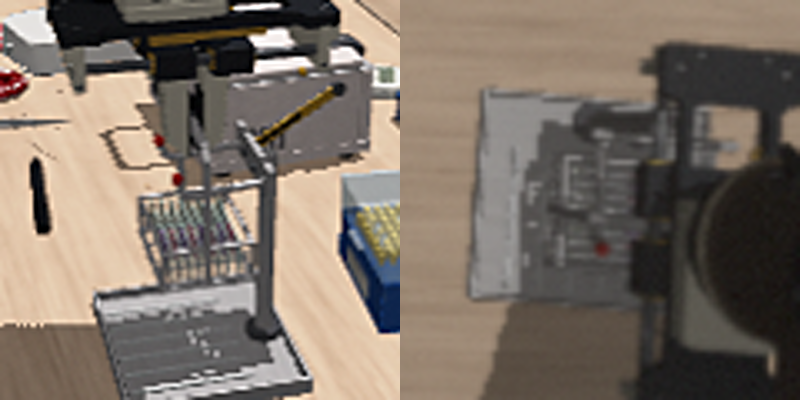

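The rack's bail is past both red tips ((160,140) and (178,180)), well short of the plate. Lower it.

Emit:
move_arm(series=[[0,0,-0.6,0,0,0],[0,0,-0.6,0,0,0],[0,0,-0.6,0,0,0],[0,0,-0.5,0,0,0],[0,0,-0.4,0,0,0],[0,0,-0.2,0,0,0],[0,0,0,0,0,0],[0,0,0,0,0,0]])

```text
clock: 10.85
position: [0.4485, -0.329, 0.1569]
ee_rot: [2.293, 2.147, 0.0]
force: [1.0, 0.2, -1.9]
width: 0.079
```

Emit:
move_arm(series=[[0,0,-0.2,0,0,0],[0,0,-0.1,0,0,0],[0,0,0,0,0,0]])

```text
clock: 11.15
position: [0.4484, -0.329, 0.1536]
ee_rot: [-2.293, -2.147, 0.0]
force: [-0.1, -0.1, -0.8]
width: 0.078
```

Emit:
move_arm(series=[[0,0,-0.2,0,0,0],[0,0,0,0,0,0]])

```text
clock: 11.35
position: [0.4487, -0.3291, 0.1525]
ee_rot: [2.293, 2.146, 0.0]
force: [-2.6, 1.7, 7.5]
width: 0.078
```

Emit:
move_arm(series=[[0,0,-0.2,0,0,0],[0,0,0,0,0,0]])

```text
clock: 11.55
position: [0.4488, -0.3294, 0.1517]
ee_rot: [2.292, 2.145, -0.0]
force: [-6.0, 3.1, 18.5]
width: 0.078
```

Contact with the prongs. Ease off and release slightly (opening limited by the plate).

Emit:
move_arm(series=[[0,0,0.2,0,0,0],[0,0,0,0,0,0],[0,0,0,0,0,0],[0,0,0,0,0,0],[0,0,0,0,0,0],[0,0,0,0,0,0]], grip=0.33)

```text
clock: 12.15
position: [0.4484, -0.3289, 0.1516]
ee_rot: [-2.293, -2.147, 0.0]
force: [0.1, 0.2, -1.0]
width: 0.331
```

Run:
```python
from h import *
s=get('side')['color'][...,::-1][190:310,180:300]
t=get('top')['color'][...,::-1][205:295,310:400]
w=wrist()[0]['color'][...,::-1]
o=np.hstack([cv2.resize(s,(400,400),interpolation=cv2.INTER_CUBIC),cv2.resize(w,(400,400),interpolation=cv2.INTER_CUBIC)])
cv2.imwrite('pics/s3.png',o); print(monitor.observe()['width'],monitor.observe()['force'])
```

```text
0.3290572164473837 [ 0.47908672 -0.37646403 -0.10450601]
```

View pics/s3.png

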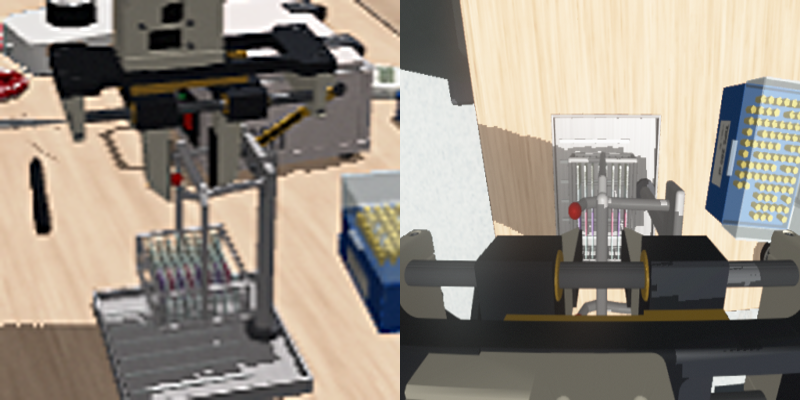

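The rack hangs on both prongs (bar lying on the prongs at (205,185) and visible across the near prong in the wrist view). Retreat upward and go to the lid handle.

Emit:
move_arm(series=[[0,0,0.5,0,0,0],[0,0,1,0,0,0],[0,0,1,0,0,0],[0,0,2,0,0,0],[0,0,2,0,0,0],[0,0,2,0,0,0],[0,0,2,0,0,0],[0,0,2.5,0,0,0]])

```text
clock: 13.1
position: [0.4482, -0.3288, 0.2833]
ee_rot: [2.293, 2.147, 0.0]
force: [-0.0, -0.3, 1.6]
width: 0.327
```

Emit:
move_arm(series=[[0.5,4,0,0,0,0.6],[0.5,4.4,0,0,0,0.6],[0.5,4.5,0,0,0,0.6],[0.5,4.5,0,0,0,0.6],[0.5,4.5,0,0,0,0.6],[0.5,4.5,0,0,0,0.6],[0.6,4.5,0,0,0,0.6],[0.5,3.5,0,0,0,0.5]])

```text
clock: 13.9
position: [0.4894, 0.0181, 0.2831]
ee_rot: [2.2, 2.241, 0.003]
force: [0.5, -0.7, 0.6]
width: 0.327
```

Emit:
move_arm(series=[[0,0,0,0,0,0],[0,0,0,0,0,0],[0,0,0,0,0,0]])

```text
clock: 14.2
position: [0.4894, 0.0138, 0.2821]
ee_rot: [2.205, 2.237, -0.0]
force: [0.2, 0.2, 0.2]
width: 0.327
```

Run:
```python
from h import *
im,st=wrist(); M=R.from_rotvec(st['ee_rot']).as_matrix(); print(st['position'].round(4),np.degrees(np.arctan2(M[1,1],M[0,1])))
a=np.radians(1);h=np.array([.4895,.0153,.12]);uy=np.array([-np.sin(a),np.cos(a),0]);ux=np.array([uy[1],-uy[0],0])
hz=h+.215*ux-[0,0,.014]
S=[(h-.038*uy,h+.038*uy)]
e=h+.045*ux-[0,0,.01]
S+=[(e-.099*uy,e+.099*uy),(hz-.099*uy+[0,0,.004],hz+.099*uy+[0,0,.004])]
w=draw(im,S)
s=get('side')['color'][...,::-1][190:310,180:300]
o=np.zeros((600,800,3),np.uint8); o[:]=w; o[420:600,600:800]=cv2.resize(s,(200,180))
cv2.imwrite('pics/l1.png',o)
```

```text
[0.4894 0.0138 0.2821] 0.8338476562315572
```

View pics/l1.png

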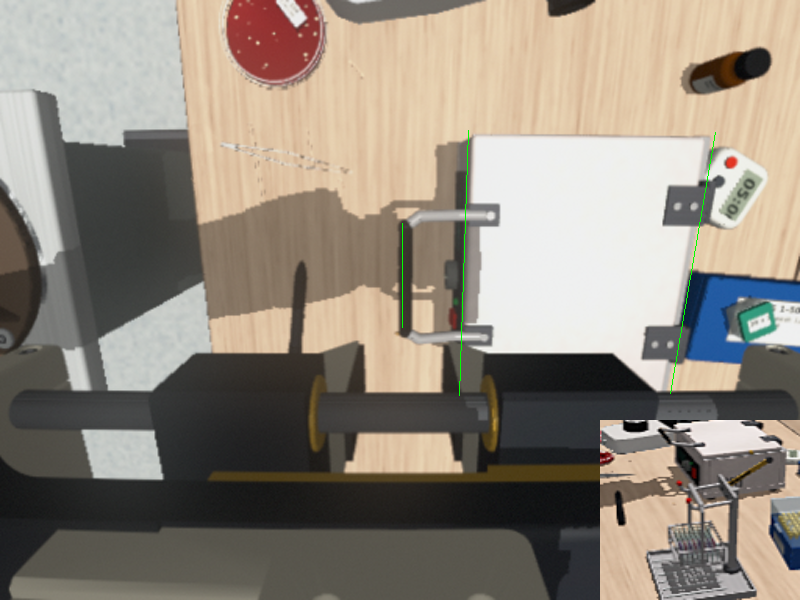

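The bar (405,278) and lid edges match the model within about 1.5 mm (bar x ≈ 0.491). The inset shows the rack hanging at rest. Descend onto the handle.

Emit:
move_arm(series=[[0.15,0.1,-2,0,0,0],[0,0,-3,0,0,0],[0,0,-3,0,0,0],[0,0,-2.5,0,0,0],[0,0,-2,0,0,0],[0,0,-2,0,0,0],[0,0,-1.2,0,0,0],[0,0,-0.5,0,0,0]])

```text
clock: 15.1
position: [0.4904, 0.0151, 0.1188]
ee_rot: [-2.204, -2.237, 0.002]
force: [-0.0, 0.0, 0.2]
width: 0.328
```

Emit:
move_arm(series=[[0,0,0,0,0,0],[0,0,0,0,0,0],[0,0,0,0,0,0],[0,0,0,0,0,0],[0,0,0,0,0,0],[0,0,0,0,0,0],[0,0,0,0,0,0]], grip=0, force=25)

```text
clock: 15.8
position: [0.4908, 0.016, 0.1204]
ee_rot: [2.203, 2.239, -0.0]
force: [-3.4, -0.7, 7.2]
width: 0.096
```

```bash
python3 -c "
import numpy as np
th=np.r_[0,.02,.06,np.linspace(.12,1.56,25),1.6,1.64,1.67,1.70,1.72]
p=th+.065; x=-21.55*np.cos(p); z=21.55*np.sin(p)
for t,a,b,zz in zip(th[1:],np.diff(x),np.diff(z),z[1:]): print(round(t,2),round(a,2),round(b,2),'x',round(49.0+21.5-0+x[list(z).index(zz)],2),'z',round(10.6+zz,2))
"
```

```text
0.02 0.03 0.43 x 49.03 z 12.43
0.06 0.09 0.86 x 49.12 z 13.29
0.12 0.2 1.28 x 49.32 z 14.56
0.18 0.28 1.26 x 49.59 z 15.83
0.24 0.35 1.24 x 49.94 z 17.07
0.3 0.43 1.22 x 50.37 z 18.29
0.36 0.5 1.19 x 50.87 z 19.49
0.42 0.57 1.16 x 51.44 z 20.65
0.48 0.64 1.13 x 52.07 z 21.77
0.54 0.7 1.08 x 52.78 z 22.86
0.6 0.77 1.04 x 53.54 z 23.9
0.66 0.83 0.99 x 54.37 z 24.89
0.72 0.89 0.94 x 55.26 z 25.83
0.78 0.94 0.89 x 56.2 z 26.72
0.84 0.99 0.83 x 57.19 z 27.55
0.9 1.04 0.77 x 58.23 z 28.32
0.96 1.08 0.7 x 59.31 z 29.02
1.02 1.12 0.64 x 60.44 z 29.66
1.08 1.16 0.57 x 61.6 z 30.23
1.14 1.19 0.5 x 62.79 z 30.72
1.2 1.22 0.43 x 64.01 z 31.15
1.26 1.24 0.35 x 65.26 z 31.5
1.32 1.26 0.28 x 66.52 z 31.78
1.38 1.28 0.2 x 67.8 z 31.98
1.44 1.29 0.12 x 69.08 z 32.1
1.5 1.29 0.05 x 70.38 z 32.15
1.56 1.29 -0.03 x 71.67 z 32.12
1.6 0.86 -0.06 x 72.53 z 32.05
1.64 0.86 -0.1 x 73.38 z 31.96
1.67 0.64 -0.1 x 74.02 z 31.86
1.7 0.64 -0.12 x 74.66 z 31.74
1.72 0.42 -0.09 x 75.08 z 31.66
```

Emit:
move_arm(series=[[0.03,0,0.43,0,0,0],[0.09,0,0.86,0,0,0],[0.2,0,1.28,0,0,0],[0.28,0,1.26,0,0,0],[0.35,0.01,1.24,0,0,0],[0.43,0.01,1.22,0,0,0],[0.5,0.01,1.19,0,0,0],[0,0,0,0,0,0]])

```text
clock: 16.6
position: [0.5091, 0.0163, 0.196]
ee_rot: [-2.203, -2.239, 0.002]
force: [-5.2, 0.7, -1.9]
width: 0.098
```

Emit:
move_arm(series=[[0.57,0.01,1.16,0,0,0],[0.64,0.01,1.13,0,0,0],[0.7,0.01,1.08,0,0,0],[0.77,0.01,1.04,0,0,0],[0.83,0.01,0.99,0,0,0],[0.89,0.01,0.94,0,0,0],[0.94,0.01,0.89,0,0,0],[0,0,0,0,0,0]])

```text
clock: 17.4
position: [0.561, 0.0171, 0.2691]
ee_rot: [-2.202, -2.238, 0.006]
force: [-18.3, -1.9, 15.8]
width: 0.095
```

Emit:
move_arm(series=[[-0.1,0,0.1,0,0,0],[-0.1,0,0.1,0,0,0],[0,0,0,0,0,0]])

```text
clock: 17.7
position: [0.5608, 0.017, 0.2692]
ee_rot: [-2.203, -2.239, 0.0]
force: [-2.8, -0.5, 0.2]
width: 0.097
```

Emit:
move_arm(series=[[0.99,0.01,0.83,0,0,0],[1.04,0.01,0.77,0,0,0],[1.08,0.01,0.7,0,0,0],[1.12,0.01,0.64,0,0,0],[0,0,0,0,0,0]])

```text
clock: 18.2
position: [0.6044, 0.0177, 0.2999]
ee_rot: [2.203, 2.239, 0.002]
force: [-6.0, -1.5, 7.7]
width: 0.101
```

Emit:
move_arm(series=[[1.11,0.01,0.65,0,0,0],[1.17,0.01,0.54,0,0,0],[1.21,0.02,0.45,0,0,0],[1.23,0.02,0.36,0,0,0],[0,0,0,0,0,0]])

```text
clock: 18.7
position: [0.652, 0.0182, 0.3193]
ee_rot: [2.203, 2.238, 0.003]
force: [-3.0, -0.7, 3.6]
width: 0.1
```

Emit:
move_arm(series=[[1.26,0.02,0.3,0,0,0],[1.28,0.02,0.22,0,0,0],[1.29,0.02,0.14,0,0,0],[1.0,0.02,0.05,0,0,0],[0.8,0.02,0,0,0,0],[0,0,0,0,0,0]])

```text
clock: 19.3
position: [0.7079, 0.0189, 0.3256]
ee_rot: [2.203, 2.238, 0.002]
force: [-1.4, -0.6, 3.1]
width: 0.101
```

Emit:
move_arm(series=[[0.9,0.01,-0.02,0,0,0],[0.9,0.01,-0.07,0,0,0],[0.9,0.01,-0.1,0,0,0],[0.7,0.01,-0.11,0,0,0],[0.5,0.01,-0.1,0,0,0],[0.3,0,-0.06,0,0,0],[0,0,0,0,0,0],[0,0,0,0,0,0]])

```text
clock: 20.1
position: [0.7488, 0.0195, 0.3206]
ee_rot: [-2.203, -2.239, 0.0]
force: [-0.6, 0.3, 0.7]
width: 0.101
```

Run:
```python
from h import *
from scipy.optimize import least_squares
st=monitor.observe();print(st['position'],st['force'])
p=np.array([[.4908,.1204],[.5091,.196],[.5608,.2692],[.6044,.2999],[.652,.3193],[.7079,.3256],st['position'][[0,2]]])
r=least_squares(lambda c:np.hypot(p[:,0]-c[0],p[:,1]-c[1])-.2155,[.7055,.11]);print(r.x,r.fun.round(4))
d=p[-1]-r.x; print('theta',np.arctan2(d[1],-d[0])-.065)
a=np.radians(1);ux=np.array([np.cos(a),np.sin(a),0]);uy=np.array([-np.sin(a),np.cos(a),0])
H=np.array([r.x[0],.0185,.106])
def lidS(th):
    u=-ux*np.cos(th)+np.array([0,0,np.sin(th)]); n=ux*np.sin(th)+np.array([0,0,np.cos(th)])
    c=[H+l*u+y*uy+.004*n for l,y in((0,-.099),(.17,-.099),(.17,.099),(0,.099))]
    return [(c[i],c[(i+1)%4]) for i in range(4)]
s=get('side');full=draw(s,lidS(1.72))
o=np.zeros((600,800,3),np.uint8)
o[:600,:800]=cv2.resize(full[200:500,180:580],(800,600),interpolation=cv2.INTER_CUBIC)
cv2.imwrite('pics/f1.png',o)
```

```text
[0.74882687 0.01951369 0.32060692] [-0.63724017  0.29510463  0.65704857]
[0.70616717 0.11000131] [ 0.0001 -0.0005  0.0001 -0.0001  0.0007  0.0001 -0.0006]
theta 1.7056496243895491
```

View pics/f1.png

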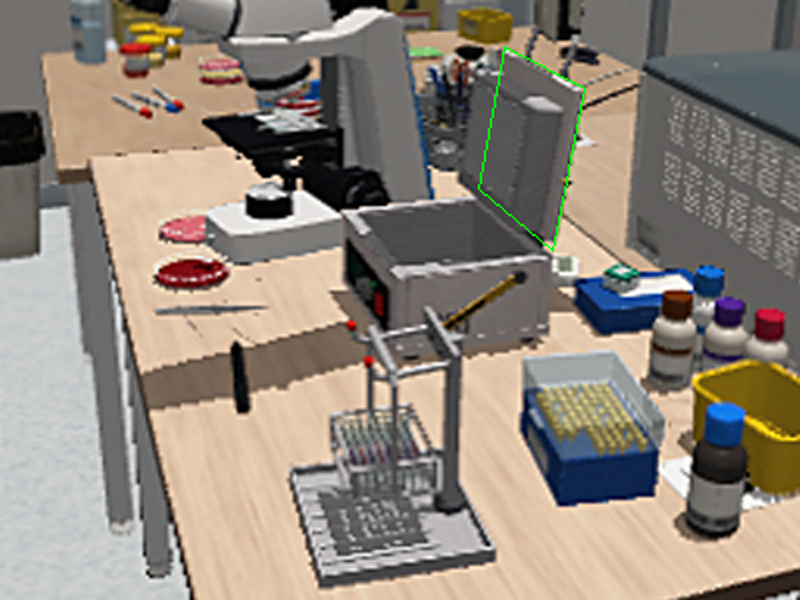

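The side view shows the lid up, with the modelled 1.72 rad outline matching its face, and the rack hanging on both prongs. The handle and fingers are at the crop's top edge, so I'll nudge 2 mm and check there.

Emit:
move_arm(series=[[0.1,0,-0.02,0,0,0],[0.1,0,-0.02,0,0,0],[0,0,0,0,0,0],[0,0,0,0,0,0],[0,0,0,0,0,0],[0,0,0,0,0,0]])

```text
clock: 20.75
position: [0.7508, 0.0196, 0.3202]
ee_rot: [-2.203, -2.239, 0.0]
force: [-0.7, -0.4, -1.1]
width: 0.098
```

Run:
```python
from h import *
st=monitor.observe();p=st['position'];print(p,st['force'],st['width'],st['dq'].round(4))
d=p[[0,2]]-[.7062,.110]; print('theta',np.arctan2(d[1],-d[0])-.065)
s=get('side');c=s['color'][...,::-1]
a=cv2.resize(c[70:210,220:370],(600,560),interpolation=cv2.INTER_CUBIC)
cv2.imwrite('pics/f2.png',a); print(proj(s,[p])-[220,70])
```

```text
[0.75083371 0.0195731  0.32022398] [-0.68769878 -0.42372308 -1.11972854] 0.09799799612308419 [ 0.0008 -0.0006  0.0001  0.0001  0.0014  0.001   0.0007]
theta 1.7150047447213415
[[73.75840829 65.32550102]]
```

View pics/f2.png

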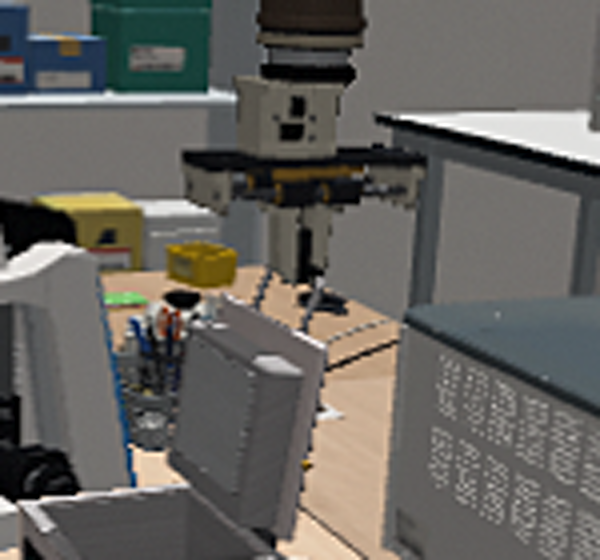

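The fingers hold the handle bar at (297,260), between the bow legs, and nothing is moving. Hand in.

```bash
python3 -c "
from h import *
print(workorder.sign_off()); s=monitor.observe(); print(s['clock'],s['position'],s['force'],s['width'])"
```

```text
the job is handed in; nothing more can be done
None
the job is handed in; nothing more can be done
```

The rack is hanging by its bail on both prongs of the draining stand, released. The lid is at its balance point with the gripper still holding the handle. I handed the job in at about 21 s of the 56 s limit; it reported no verdict.

- **Rack:** it stayed upright when I carried it across and lowered it onto the prongs. The last side view showed it hanging still with the fingers clear.
- **Lid:** I raised it smoothly at about 0.6 rad/s. Fitting the arm's path to the hinge arc puts the final angle at about 1.715 rad against the 1.72 target. The modelled outline matched the lid in the side view just before a last 2 mm nudge.
- **Grip:** the jaws were closed on the bar at about 9 mm opening, under 1.5 N at the wrist and no arm motion.
- **What disagreed:** partway up, a force of about 24 N built up. The arc fit suggests the bar sat about 4 mm lower in the pads than I had planned. I moved the arm about 3 mm outward and it eased.
- **Not checked:** I did not measure the bystanders afterwards, but in the views where they showed none looked moved. A final state reading right after handing in was refused.

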